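# Unscrew a left-hand centrifuge rotor lid and lay it in the tray

## Task

The run is over: open the rotor of the microcentrifuge. Its lid sits on a left-hand thread, so feel it come loose by turning the bar knob clockwise (seen from above), without tightening it down any further and without forcing the thread; keep turning until it is free, lift it straight off the spindle, and lay it flat, knob up, inside the steel instrument tray beside the forceps. Do not drop it, and leave everything else on the bench as it is.

Things in the scene. Friction and masses are not known exactly. Their poses are not given: they have to be found in the camera images.
- centrifuge: white compact microcentrifuge, fixed, 240 mm deep (local x, front panel at -x), 226 mm wide, deck 115 mm above the bench. Its cover stands open along its rear (+x) edge, 106 mm from the spindle axis, leaning away, up to 325 mm above the bench. Round chamber 160 mm across, open to above. Origin: on the bench below the chamber's centre, on the spindle axis.
- rotor: dark round rotor, 124 mm across, in the middle of the chamber; it does not turn (the drive brake is on). Origin: on the spindle axis, 55 mm above the bench.
- seal: rubber sealing ring, 40 mm across, round the foot of the spindle, hidden under the lid. A stiff spring, 22 N/mm, that the tightened lid squeezes with 7 to 37 N at the start, different each time; turning the wrong way (anticlockwise) squeezes it further, about 40 N more per radian, and it is spoilt above 52 N. Origin: the rotor's origin; it lies 37 to 42 mm above it.
- spindle: fixed steel spindle with a coarse external left-hand thread, 26 mm across, hidden under the lid. Origin: the rotor's origin; its top is 55 mm above it. The thread has about 1 mm of play along and across its axis and lifts the lid as it is turned clockwise (seen from above), so the hand has to rise with it. It is spoilt if forced (pulled, pushed aside or pressed) with more than 60 N.
- lid: round aluminium rotor lid, 110 mm across, about 0.2 kg, with a plain black bar knob on top. Origin: centre of its underside (rim edge), on the spindle axis, 36 to 38 mm above the rotor's origin when screwed down. Top of the plate 22 mm above the origin; the knob is a bar 52 mm long (along the lid's x), 18 mm thick (along y), centred on the axis and reaching from 22 to 58 mm above the origin. Breaking it loose takes about 0.1 to 0.9 N m. z points up out of the knob.
- tray: fixed stainless instrument tray, 310 mm (x) by 190 mm (y) outside, walls 3 mm thick and 20 mm high, floor 3 mm thick, with forceps lying across it near its +x end. Origin: centre of its underside, on the bench.
- tray_spot (a point): the middle of the free part of the tray's floor (top of the floor), 35 mm from the tray's centre towards its -x end
- forceps: steel forceps, 125 mm long (along y), 12 mm wide, 6 mm thick, lying in the tray across its +x end, about 120 mm from the tray's centre; bystander. Origin: underside near its middle.
- tube_rack: white rack 75 x 170 mm with stoppered tubes, 82 mm high, on the far side of the bench; bystander
- tip_box: pipette tip box 85 x 122 x 57 mm, on the far side; bystander
- reagent_bottle: amber bottle, 66 mm across, 130 mm high, on the far side; bystander
- saline_bottle: white bottle, 56 mm across, 120 mm high, on the far side; bystander
- beaker: glass beaker, 72 mm across, 85 mm high, on the far side; bystander
- pipette: hand pipette lying on the bench at the robot's right, 240 mm long, 28 mm thick; bystander
- spindle_top (a point): centre of the spindle's top, hidden inside the lid. Done up more or less tight each time, the lid comes free after 2.4 to 3.5 rad of clockwise turning from the start, a few mm higher; then it lifts off without resistance. Turning on for up to 2 rad past that does no harm.

How it is judged:
By the outcome, as a careful person would: the job done as asked, in the order asked, and still so for the second after the job is handed in, with the robot touching nothing.
It also fails if it takes over 72 s, if anything falls off the work surface, if the arm or the gripper's body presses on something with over 40 N, if the wrist force passes 120 N, or if a joint passes its speed limit or range.

## Robot

A 6-joint arm with a two-finger parallel gripper is mounted at the origin on the work surface. World frame = base frame: x ahead of the robot, y to its left, z up, the work surface at z = 0. Lengths are in m, angles in rad, forces in N, time in s.
With the tool pointing down it reaches from about 0.4 to 0.825 m from the base axis. Payload 7 kg.
Tool frame: the origin (TCP) lies at the centre of the arm's flange, where the gripper is bolted on; the fingertips stand 178 mm ahead of it and the grasp point (between the pads) lies 159 mm ahead of it; z points along the fingers, y is the direction in which the jaws open and shut (so a half turn about z gives the same grasp; the last joint's range is limited). The gripper opens to 88 mm and grips with 3 to 60 N. Pads are 19 mm wide; open, the fingers measure 130 mm over their backs; the gripper's body (78 mm by 193 mm) begins 47 mm behind the grasp point.
Start: joints at [-1.028, 0.359, 0.012, 0, -1.224, -0.288], TCP at [0.17, -0.653, 0.405] pointing down, gripper open.
Joint ranges: [-3.07, 3.07], [-1.43, 2.12], [-1.02, 1.25], [-3.03, 1.67], [-3.05, -0], [-3.03, 3.03]. Speed limits (rad/s): [2.39, 2.39, 3.01, 3.14, 3.14, 3.14].

## Interface

Orientations are given as [roll, pitch, yaw] about the fixed x, y, z axes, in that order (R = Rz(yaw) Ry(pitch) Rx(roll)).
In Python, from station import * gives the robot as it stands.
- The arm moves only by the tool send_rows, never from a script. Its argument "motion" is a list of rows, each an object with "offset": the shift along the tool's x, y, z in cm, a list of three; "turn": the turn about the tool's z in degrees. In form: [{"offset": [x, y, z], "turn": turn}, ...]. A call has 1 to 8 rows; each row is the pose to reach, as a shift and turn from the pose commanded when the call began, along the tool's axes at that moment; what a row does not reach only later rows make up. A row lasts 1/10 s, in which the tool goes at most 50 mm and 8.59 degrees, less where a joint would pass 70% of its speed; a pose out of reach is approached as far as the arm can. A call with a gripper value outside its range is refused whole. "hand" is the opening, from -1 (shut) to 1 (fully open), set as the call begins (left out, the last holds). The fingers move at their own pace and stop on an object; "squeeze" is the grip in N (left out, the last holds). Time passes only in rows, so rows that repeat a pose let the fingers close. It gives the time, the measured TCP pose, the force and the opening at its end, in the units of the state.
- get_state(): the state, without advancing time (a new reading comes with each control period).
- grab_frame(name): name is "scene" or "top"; returns a dict with "frame" (480x640x3 uint8, blue, green, red), "range_z" (480x640 float32, m along the optical axis (not along the pixel's ray), 0 where there is no reading), "vertical_fov" (degrees; the focal length in pixels is half the picture's height over the tangent of half this angle, whatever the lens; pixels are square), "cx", "cy" (the principal point, pixels), "cam_to_world" (4x4, takes a point from camera to world coordinates). Camera axes: x right, y up, looking along -z (the intrinsics and any distortion apply to the point x, -y, -z); pixel columns grow to the right and rows downward; lengths in m; the calibration is good to about 2 mm. A picture is of the moment at which its call begins.
- job_done(): hands the job in, once; it reports no verdict.
The state is a dict: "t": time; "q": joint angles; "qd": joint speeds; "joint_efforts": joint torques, N m; "eef_pos": TCP position; "ee_rot": TCP orientation; "force": force on the tool from outside, world axes, zero at the start; "moment": the same for the moment, N m; "width": finger opening in m.
Only numpy, scipy, OpenCV 4.12 (cv2) and the standard library are available. Lean on these libraries where they do the work, as an engineer would, in place of code of your own. Each camera call takes 0.05 s, during which the arm holds its last target. There are 200 camera calls.

## Working session

There is one attempt and no reset: what is moved stays moved. The work goes in short steps, Python scripts to look and compute and a tool call to move; the robot and the scene stay as the last step left them, time stands still between calls to the robot, and variables do not carry over. Pictures are saved under pics/ and viewed, about 8 in all and at most 12, crops included, and the job is handed in when it is done.

Besides the shell and the picture viewer there is one more tool, called after ">>>" as name(argument=value, ...) on one line, values as JSON. send_rows: Moves the arm, as the interface text tells. Its arguments: {"type":"object","properties":{"motion":{"type":"array"},"hand":{"type":"number"},"squeeze":{"type":"number"}},"required":["motion"]}

```bash
mkdir -p pics; ls
python3 - <<'E'
from station import *
import cv2,numpy as np
s=get_state(); print({k:np.round(v,4) for k,v in s.items()})
for n in("scene","top"):
    g=grab_frame(n); cv2.imwrite(f"pics/{n}0.png",g["frame"]); np.savez(f"{n}0.npz",**g)
    print(n,g["vertical_fov"],g["cx"],g["cy"],np.round(g["cam_to_world"],3).tolist(),[k for k in g])
E
```

```text
pics
{'t': np.float64(0.0), 'q': array([-1.0279e+00,  3.5940e-01,  1.1100e-02, -4.0000e-04, -1.2241e+00,
       -2.8810e-01]), 'qd': array([ 0.0005, -0.0001,  0.0005, -0.0002,  0.0002,  0.0002]), 'joint_efforts': array([-0.00000e+00, -5.82722e+01,  2.93061e+01,  6.99690e+00,
        6.90000e-03, -2.00000e-04]), 'eef_pos': array([ 0.1701, -0.653 ,  0.4037]), 'ee_rot': array([ 3.1399e+00, -1.0000e-04, -2.8869e+00]), 'force': array([-0.285 , -0.1899, -0.1565]), 'moment': array([0.0412, 0.001 , 0.0297]), 'width': np.float64(0.0874)}
scene 55.86877943006591 322.86127944405195 243.73111843770337 [[0.182, -0.717, 0.673, 1.17], [0.983, 0.139, -0.117, -0.284], [-0.01, 0.683, 0.73, 0.728], [0.0, 0.0, 0.0, 1.0]] ['frame', 'range_z', 'vertical_fov', 'cx', 'cy', 'cam_to_world']
top 48.63680235636235 321.7272796142047 230.3059621104847 [[-0.004, 0.984, -0.178, 0.352], [-1.0, -0.003, 0.001, -0.165], [0.0, 0.178, 0.984, 1.313], [0.0, 0.0, 0.0, 1.0]] ['frame', 'range_z', 'vertical_fov', 'cx', 'cy', 'cam_to_world']
```

View pics/scene0.png

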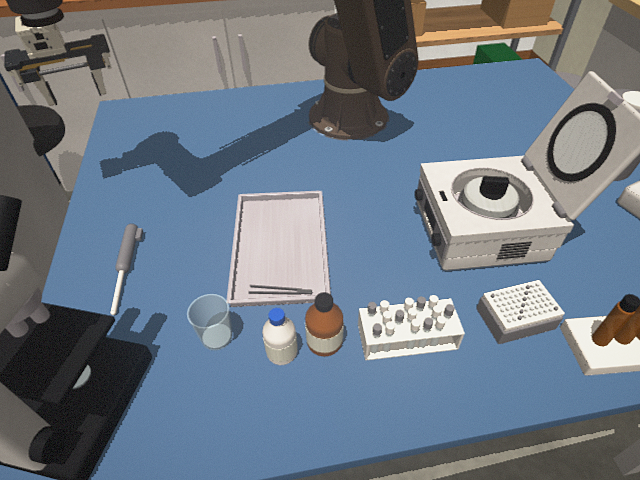

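View pics/top0.png

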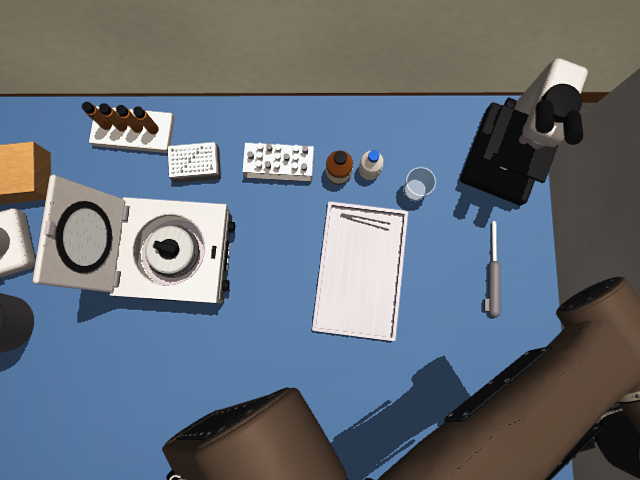

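The top view shows the lid knob at about (165,248), the tray centred near (361,272) with the forceps at (365,220), and the open cover to the left (+y). The scene view shows the knob at (493,187) and the forceps at (280,290).

```bash
cat > h.py <<'E'
import numpy as np,cv2
def cloud(g):
    f=240/np.tan(np.radians(float(g["vertical_fov"]))/2)
    v,u=np.mgrid[:480,:640]; d=g["range_z"]
    P=np.stack([(u-g["cx"])/f*d,-(v-g["cy"])/f*d,-d,np.ones_like(d)],-1)@np.array(g["cam_to_world"]).T
    P=P[...,:3]; P[d==0]=np.nan; return P
def rect(p):
    c,s,a=cv2.minAreaRect((p[:,:2]*1000).astype(np.float32)); return np.round(c,1),np.round(s,1),round(a,1)
def circ(p):
    A=np.c_[2*p[:,:2],np.ones(len(p))]; s=np.linalg.lstsq(A,(p[:,:2]**2).sum(1),rcond=None)[0]
    return s[:2],np.sqrt(s[2]+s[0]**2+s[1]**2)
E
python3 - <<'E'
from h import *
boxes={"top":dict(knob=(140,190,225,272),tray=(305,415,195,345)),"scene":dict(knob=(450,535,165,222),tray=(222,335,185,310))}
for n in boxes:
    g=np.load(n+"0.npz"); P=cloud(g); br=g["frame"].max(2)
    b=boxes[n]["knob"]; S=np.s_[b[2]:b[3],b[0]:b[1]]; p=P[S].reshape(-1,3); m=br[S].ravel()
    print(n,"z hist",np.histogram(p[:,2],np.arange(.05,.2,.005)))
    k=p[(m<60)&(p[:,2]>.14)&(p[:,2]<.17)]; print("knobtop",len(k),rect(k),np.median(k[:,2]))
    pl=p[(m>60)&(p[:,2]>.105)&(p[:,2]<.122)]; print("plate",len(pl),rect(pl),np.median(pl[:,2]))
    b=boxes[n]["tray"]; S=np.s_[b[2]:b[3],b[0]:b[1]]; p=P[S].reshape(-1,3)
    r=p[(p[:,2]>.014)&(p[:,2]<.026)]; print("rim",len(r),rect(r))
    fr=g["frame"][S].astype(int); t=(fr[...,2]>fr[...,0]-30).ravel(); q=p[t&(p[:,2]<.03)&(p[:,2]>-.01)]; print("tray",rect(q),np.median(q[:,2]))
    d=p[(br[S].ravel()<130)&t&(p[:,2]<.02)]; print("dark",len(d),np.round(np.percentile(d,[5,50,95],axis=0),3).tolist())
c=cv2.resize(np.load("top0.npz")["frame"][195:310,100:250],None,fx=5,fy=5,interpolation=cv2.INTER_NEAREST); cv2.imwrite("pics/c1.png",c)
E
```

```text
top z hist (array([281,  57,   5,   0,   0,   0,   7,  52,  46,  17,  25,  43, 750,
       707,  36,   7,   7,   7,   9,  84,  96,   5,   0,   0,   0,   0,
         0,   0,   0,   0]), array([0.05 , 0.055, 0.06 , 0.065, 0.07 , 0.075, 0.08 , 0.085, 0.09 ,
       0.095, 0.1  , 0.105, 0.11 , 0.115, 0.12 , 0.125, 0.13 , 0.135,
       0.14 , 0.145, 0.15 , 0.155, 0.16 , 0.165, 0.17 , 0.175, 0.18 ,
       0.185, 0.19 , 0.195, 0.2  ]))
knobtop 185 (array([525.5, 181.6]), array([50.2, 18.1]), 74.0) 0.15011511938454958
plate 1371 (array([529.6, 193.1]), array([108. , 115.6]), 0.6) 0.11478504367744691
rim 1410 (array([ 506.9, -269.3]), array([213.4, 360.3]), 82.4)
tray (array([ 506.7, -267.9]), array([212.1, 360.6]), 82.7) 0.0034415985502287416
dark 437 [[0.368, -0.367, -0.0], [0.62, -0.302, 0.009], [0.648, -0.207, 0.018]]
scene z hist (array([  98,   46,   50,   67,   70,   55,   72,  114,   86,  233,  251,
        279, 1626, 1283,   67,   73,   56,   54,   57,   97,   80,    0,
          0,    0,    0,    0,    0,    0,    0,    0]), array([0.05 , 0.055, 0.06 , 0.065, 0.07 , 0.075, 0.08 , 0.085, 0.09 ,
       0.095, 0.1  , 0.105, 0.11 , 0.115, 0.12 , 0.125, 0.13 , 0.135,
       0.14 , 0.145, 0.15 , 0.155, 0.16 , 0.165, 0.17 , 0.175, 0.18 ,
       0.185, 0.19 , 0.195, 0.2  ]))
knobtop 205 (array([528. , 180.4]), array([50.4, 17.8]), 76.9) 0.1487472716850763
plate 3077 (array([527.1, 187.9]), array([179.4, 210.8]), 68.8) 0.11459095887484849
rim 1476 (array([ 486.7, -262.7]), array([200.7, 324. ]), 82.8)
tray (array([ 477.1, -260.1]), array([208.4, 345. ]), 83.8) 0.00333436403882742
dark 732 [[0.373, -0.368, 0.0], [0.614, -0.31, 0.005], [0.646, -0.217, 0.01]]
```

View pics/c1.png

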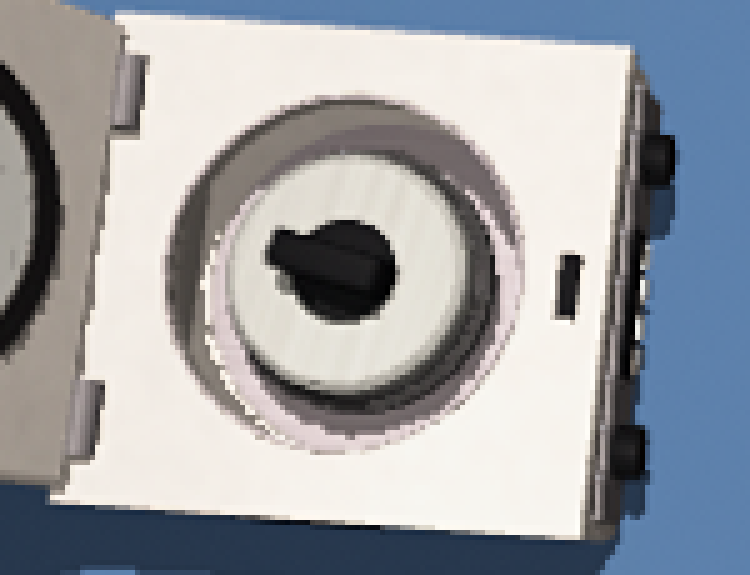

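Run:
```python
from h import *
for n,kb in(("top",(145,200,222,280)),("scene",(455,530,170,222))):
    g=np.load(n+"0.npz"); P=cloud(g); fr=g["frame"]
    # plate: bright pts near lid, z in range, near knob
    d=np.hypot(P[...,0]-.527,P[...,1]-.181)
    m=(np.abs(P[...,2]-.1145)<.006)&(d<.062)
    c=P[m]; h=cv2.convexHull((c[:,:2]*1000).astype(np.float32))
    print(n,"lid circ",circ(h[:,0].astype(float)),cv2.minEnclosingCircle(h), len(c))
    k=P[(fr.max(2)<60)&(P[...,2]>.144)&(P[...,2]<.156)&(d<.04)]
    e=np.cov((k[:,:2]-k[:,:2].mean(0)).T); w,v=np.linalg.eigh(e); print("knob",k.mean(0),np.degrees(np.arctan2(v[1,1],v[0,1]))%180,np.sqrt(12*w))
    hsv=cv2.cvtColor(fr,cv2.COLOR_BGR2HSV); near=(P[...,0]>.28)&(P[...,0]<.72)&(P[...,1]>-.40)&(P[...,1]<-.14)&(P[...,2]<.03)&(P[...,2]>-.01)
    t=((hsv[...,1]<60)&near).astype(np.uint8); t=cv2.morphologyEx(t,cv2.MORPH_OPEN,np.ones((5,5),np.uint8))
    _,L,S,_=cv2.connectedComponentsWithStats(t); i=1+np.argmax(S[1:,4]); q=P[(L==i)]
    print("tray",rect(q),"med z",np.median(q[:,2]))
    fl=P[(L==i)&(P[...,2]<.008)]; print("floor rect",rect(fl), np.median(fl[:,2]))
    f=P[(fr.max(2)<150)&(hsv[...,1]<70)&(P[...,0]>.55)&(P[...,0]<.68)&(np.abs(P[...,1]+.27)<.1)&(P[...,2]<.02)]; print("forceps",len(f),np.round(np.median(f,0),3),rect(f))
```

```text
top lid circ (array([526.16066398, 183.3600599 ]), np.float64(54.684333405051056)) ((526.6112670898438, 183.4534912109375), 55.47431182861328) 1548
knob [0.52552049 0.18155169 0.15031519] 72.81537832509466 [0.01772708 0.04874995]
tray (array([ 490.7, -262.9]), array([205.1, 326.8]), 82.7) med z 0.00342500152934222
floor rect (array([ 490.7, -262.9]), array([205.1, 326.8]), 82.7) 0.00274708157563075
forceps 390 [ 0.624 -0.279  0.008] (array([ 603. , -271.1]), array([194.1,  78.8]), 81.8)
scene lid circ (array([527.20586623, 181.009987  ]), np.float64(54.454266633945544)) ((527.5369262695312, 181.86375427246094), 56.145286560058594) 1111
knob [0.52935613 0.17953235 0.14887041] 72.52021471869024 [0.01414564 0.05079034]
tray (array([ 474.5, -261.7]), array([207.9, 348.6]), 82.6) med z 0.003331316834245812
floor rect (array([ 472.2, -261.4]), array([207.9, 344. ]), 82.6) 0.0029673536165354397
forceps 689 [ 0.627 -0.287  0.006] (array([ 614.4, -270.3]), array([125.6, 199.2]), 0.0)
```

The crop shows the bar knob running from about (270,250) to (395,268), almost along world y. The two views agree on the lid: centre about (527,182) mm, knob top 150 mm, bar yaw about 73.5°. Moving in now.

```bash
cat > m.py <<'E'
from station import get_state
from scipy.spatial.transform import Rotation as R
import numpy as np
def to(x,y,z,yaw=None):
    s=get_state(); r=R.from_euler('xyz',s["ee_rot"])
    o=r.inv().apply(np.array([x,y,z])-s["eef_pos"])*100
    t=None if yaw is None else round(((np.degrees(s["ee_rot"][2])-yaw)),1)
    print("offset cm",np.round(o,2),"turn",t)
def st():
    s=get_state(); print({k:np.round(s[k],3).tolist() for k in("t","q","eef_pos","ee_rot","force","moment","width")})
E
python3 -c "
from m import *
to(.45,-.28,.40,73.5)"
```

```text
offset cm [-36.49  29.05   0.42] turn -238.9
```

>>> send_rows(motion=[{"offset": [-3.8, 3.0, 0], "turn": -8.5}, {"offset": [-7.6, 6.0, 0], "turn": -17}, {"offset": [-11.4, 9.0, 0], "turn": -25.5}, {"offset": [-15.2, 12.0, 0], "turn": -34}, {"offset": [-19.0, 15.0, 0], "turn": -42.5}, {"offset": [-22.8, 18.0, 0], "turn": -51}, {"offset": [-26.6, 21.0, 0], "turn": -59.5}, {"offset": [-30.4, 24.0, 0], "turn": -68}])

```text
t: 0.9
eef_pos: [0.4045, -0.3425, 0.4046]
ee_rot: [-3.142, 0.0, -1.694]
force: [1.6, -1.2, -0.0]
width: 0.0876
```

```bash
python3 -c "
from m import *
st();to(.527,.182,.40,73.5);to(.50,-.02,.40,73.5)"
```

```text
{'t': 0.9, 'q': [-0.332, 0.12, -0.306, -0.0, -1.145, 0.209], 'eef_pos': [0.404, -0.342, 0.405], 'ee_rot': [-3.142, 0.0, -1.694], 'force': [1.601, -1.165, -0.026], 'moment': [-0.044, -0.098, 0.01], 'width': 0.088}
offset cm [-53.56  -5.72   0.47] turn -170.6
offset cm [-33.18  -5.52   0.46] turn -170.6
```

>>> send_rows(motion=[{"offset": [-4.1, -0.7, 0], "turn": -8.5}, {"offset": [-8.2, -1.4, 0], "turn": -17}, {"offset": [-12.3, -2.1, 0], "turn": -25.5}, {"offset": [-16.4, -2.8, 0], "turn": -34}, {"offset": [-20.5, -3.5, 0], "turn": -42.5}, {"offset": [-24.6, -4.2, 0], "turn": -51}, {"offset": [-28.7, -4.9, 0], "turn": -59.5}, {"offset": [-33, -5.5, 0], "turn": -68}])

```text
t: 1.7
eef_pos: [0.5009, -0.0225, 0.4046]
ee_rot: [-3.142, 0.0, -0.507]
force: [0.6, -0.5, 0.1]
width: 0.0875
```

```bash
python3 -c "
from m import *
st();to(.527,.182,.40,73.5)"
```

```text
{'t': 1.7, 'q': [0.348, 0.07, -0.362, -0.0, -1.138, 0.716], 'eef_pos': [0.501, -0.022, 0.405], 'ee_rot': [-3.142, 0.0, -0.507], 'force': [0.585, -0.517, 0.104], 'moment': [-0.093, 0.026, -0.019], 'width': 0.087}
offset cm [ -7.64 -19.15   0.46] turn -102.5
```

>>> send_rows(motion=[{"offset": [-0.9, -2.4, 0], "turn": -8.5}, {"offset": [-1.8, -4.8, 0], "turn": -17}, {"offset": [-2.7, -7.2, 0], "turn": -25.5}, {"offset": [-3.6, -9.6, 0], "turn": -34}, {"offset": [-4.5, -12.0, 0], "turn": -42.5}, {"offset": [-5.4, -14.4, 0], "turn": -51}, {"offset": [-6.3, -16.8, 0], "turn": -59.5}, {"offset": [-7.6, -19.2, 0], "turn": -68}])

```text
t: 2.5
eef_pos: [0.529, 0.1814, 0.4042]
ee_rot: [-3.142, 0.001, 0.68]
force: [0.2, 0.3, 0.6]
width: 0.0878
```

>>> send_rows(motion=[{"offset": [0, 0, 0], "turn": -8.5}, {"offset": [0, 0, 0], "turn": -17}, {"offset": [0, 0, 0], "turn": -25.5}, {"offset": [0, 0, 2], "turn": -34}, {"offset": [0, 0, 3], "turn": -34.5}, {"offset": [0, 0, 3], "turn": -34.5}])

```text
t: 3.1
eef_pos: [0.5284, 0.1801, 0.3728]
ee_rot: [-3.139, 0.003, 1.272]
force: [0.5, -0.6, -0.5]
width: 0.0876
```

```bash
python3 -c "
from m import *
from station import grab_frame
import cv2
from h import *
ims=[]
for n,b in(('top',(60,190,150,130)),('scene',(410,90,150,130))):
    g=grab_frame(n);np.savez(n+'1.npz',**g);x,y,w,h=b;ims.append(cv2.resize(g['frame'][y:y+h,x:x+w],None,fx=2.66,fy=4*2.66/4*1.0))
cv2.imwrite('pics/c2.png',np.hstack(ims))
st();to(.527,.182,.296,73.5)"
```

```text
{'t': 3.2, 'q': [0.679, 0.191, -0.291, 0.0, -1.09, 2.164], 'eef_pos': [0.529, 0.18, 0.375], 'ee_rot': [-3.141, 0.001, 1.273], 'force': [0.212, -0.745, -0.111], 'moment': [-0.142, 0.007, 0.045], 'width': 0.087}
offset cm [ 0.09 -0.24  7.87] turn -0.6
```

View pics/c2.png

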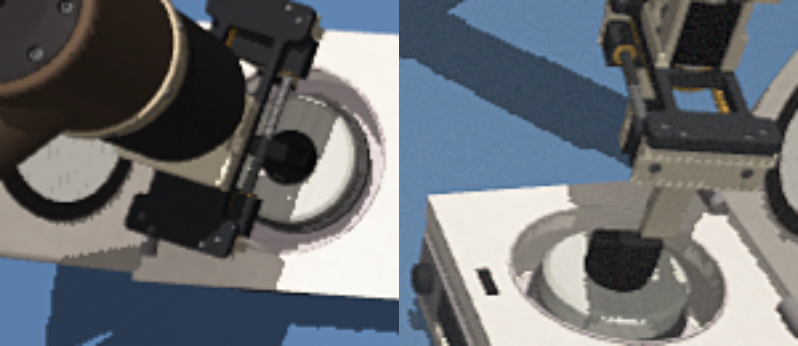

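The fingers straddle the bar, with the knob at about (285,155) in the left half and (620,255) in the right. Descending.

>>> send_rows(motion=[{"offset": [0.1, -0.2, 2.0], "turn": -0.6}, {"offset": [0.1, -0.2, 4.0], "turn": -0.6}, {"offset": [0.1, -0.2, 5.5], "turn": -0.6}, {"offset": [0.1, -0.2, 6.5], "turn": -0.6}, {"offset": [0.1, -0.2, 7.2], "turn": -0.6}, {"offset": [0.1, -0.2, 7.6], "turn": -0.6}, {"offset": [0.1, -0.2, 7.8], "turn": -0.6}, {"offset": [0.1, -0.2, 7.8], "turn": -0.6}])

```text
t: 4.0
eef_pos: [0.5274, 0.182, 0.2969]
ee_rot: [3.141, -0.0, 1.286]
force: [0.3, 0.6, -0.7]
width: 0.0875
```

```bash
python3 -c "
from m import *
st();to(.527,.182,.296,73.5)"
```

```text
{'t': 4.0, 'q': [0.683, 0.263, -0.393, 0.0, -0.914, 2.173], 'eef_pos': [0.527, 0.182, 0.297], 'ee_rot': [3.141, -0.0, 1.286], 'force': [0.258, 0.617, -0.727], 'moment': [-0.167, 0.099, 0.02], 'width': 0.087}
offset cm [-0.01 -0.04  0.09] turn 0.2
```

>>> send_rows(motion=[{"offset": [0, 0, 0], "turn": 0}, {"offset": [0, 0, 0], "turn": 0}, {"offset": [0, 0, 0], "turn": 0}, {"offset": [0, 0, 0], "turn": 0}, {"offset": [0, 0, 0], "turn": 0}, {"offset": [0, 0, 0], "turn": 0}], hand=-1, squeeze=5)

```text
t: 4.6
eef_pos: [0.5273, 0.182, 0.2967]
ee_rot: [-3.142, -0.0, 1.286]
force: [-0.3, -0.3, 0.4]
width: 0.0454
```

```bash
python3 -c "
from m import *
st()"
```

```text
{'t': 4.6, 'q': [0.683, 0.263, -0.393, -0.0, -0.914, 2.174], 'eef_pos': [0.527, 0.182, 0.297], 'ee_rot': [-3.142, -0.0, 1.286], 'force': [-0.34, -0.345, 0.385], 'moment': [-0.145, 0.063, 0.043], 'width': 0.045}
```

>>> send_rows(motion=[{"offset": [0, 0, 0], "turn": 0}, {"offset": [0, 0, 0], "turn": 0}, {"offset": [0, 0, 0], "turn": 0}, {"offset": [0, 0, 0], "turn": 0}, {"offset": [0, 0, 0], "turn": 0}, {"offset": [0, 0, 0], "turn": 0}])

```text
t: 5.2
eef_pos: [0.5264, 0.1822, 0.2966]
ee_rot: [-3.14, 0.0, 1.286]
force: [-5.3, 2.6, 4.0]
width: 0.0182
```

```bash
python3 -c "
from m import *
st()"
```

```text
{'t': 5.2, 'q': [0.684, 0.263, -0.394, -0.002, -0.916, 2.174], 'eef_pos': [0.526, 0.182, 0.297], 'ee_rot': [-3.14, 0.0, 1.286], 'force': [-5.335, 2.589, 3.956], 'moment': [0.873, 2.416, -0.007], 'width': 0.018}
```

>>> send_rows(motion=[{"offset": [0, -0.1, 0], "turn": 0}, {"offset": [0, -0.1, 0], "turn": 0}, {"offset": [0, -0.1, 0], "turn": 0}])

```text
t: 5.5
eef_pos: [0.526, 0.1823, 0.2966]
ee_rot: [-3.141, 0.0, 1.286]
force: [-4.5, 0.6, 1.9]
width: 0.0182
```

```bash
python3 -c "
from m import *
st()"
```

```text
{'t': 5.5, 'q': [0.685, 0.262, -0.395, -0.001, -0.914, 2.172], 'eef_pos': [0.526, 0.182, 0.297], 'ee_rot': [-3.141, 0.0, 1.286], 'force': [-4.513, 0.564, 1.918], 'moment': [0.454, 1.623, -0.034], 'width': 0.018}
```

>>> send_rows(motion=[{"offset": [0, -0.1, 0], "turn": 0}, {"offset": [0, -0.1, 0], "turn": 0}, {"offset": [0, -0.1, 0], "turn": 0}], squeeze=60)

```text
t: 5.8
eef_pos: [0.5256, 0.1824, 0.2967]
ee_rot: [3.141, -0.0, 1.286]
force: [0.9, -1.8, -0.7]
width: 0.0178
```

```bash
python3 -c "
from m import *
st()"
```

```text
{'t': 5.8, 'q': [0.686, 0.261, -0.397, 0.001, -0.913, 2.171], 'eef_pos': [0.526, 0.182, 0.297], 'ee_rot': [3.141, -0.0, 1.286], 'force': [0.892, -1.756, -0.652], 'moment': [-0.541, -0.43, -0.029], 'width': 0.018}
```

Lateral force is about zero now. Next is a gentle clockwise break-loose, with positive turn about the downward tool z.

>>> send_rows(motion=[{"offset": [0, 0, 0], "turn": 1}, {"offset": [0, 0, -0.005], "turn": 2}, {"offset": [0, 0, -0.01], "turn": 3}, {"offset": [0, 0, -0.013], "turn": 4}])

```text
t: 6.2
eef_pos: [0.5254, 0.1826, 0.2967]
ee_rot: [-3.142, -0.0, 1.215]
force: [0.2, -1.1, -0.9]
width: 0.0178
```

```bash
python3 -c "
from m import *
st()"
```

```text
{'t': 6.2, 'q': [0.686, 0.261, -0.397, -0.0, -0.913, 2.099], 'eef_pos': [0.525, 0.183, 0.297], 'ee_rot': [-3.142, -0.0, 1.215], 'force': [0.199, -1.118, -0.927], 'moment': [-0.298, -0.293, 0.029], 'width': 0.018}
```

>>> send_rows(motion=[{"offset": [0, 0, -0.01], "turn": 2}, {"offset": [0, 0, -0.015], "turn": 4}, {"offset": [0, 0, -0.02], "turn": 6}, {"offset": [0, 0, -0.026], "turn": 8}])

```text
t: 6.6
eef_pos: [0.5252, 0.1826, 0.2969]
ee_rot: [-3.141, 0.0, 1.074]
force: [0.2, 0.4, -1.5]
width: 0.0177
```

```bash
python3 -c "
from m import *
st()"
```

```text
{'t': 6.6, 'q': [0.687, 0.261, -0.397, -0.0, -0.914, 1.959], 'eef_pos': [0.525, 0.183, 0.297], 'ee_rot': [-3.141, 0.0, 1.074], 'force': [0.197, 0.355, -1.502], 'moment': [-0.054, -0.065, -0.005], 'width': 0.018}
```

>>> send_rows(motion=[{"offset": [0, 0, -0.01], "turn": 3}, {"offset": [0, 0, -0.02], "turn": 6}, {"offset": [0, 0, -0.03], "turn": 9}, {"offset": [0, 0, -0.04], "turn": 12}, {"offset": [0, 0, -0.05], "turn": 15}, {"offset": [0, 0, -0.06], "turn": 18}, {"offset": [0, 0, -0.07], "turn": 21}, {"offset": [0, 0, -0.08], "turn": 24}])

```text
t: 7.4
eef_pos: [0.525, 0.1825, 0.2975]
ee_rot: [-3.141, 0.001, 0.655]
force: [1.2, -1.0, -2.0]
width: 0.0177
```

```bash
python3 -c "
from m import *
from station import grab_frame
import cv2
from h import *
st()
ims=[]
for n,b in(('top',(110,190,100,110)),('scene',(440,130,100,110))):
    g=grab_frame(n);np.savez(n+'2.npz',**g);x,y,w,h=b;ims.append(cv2.resize(g['frame'][y:y+h,x:x+w],None,fx=4,fy=4,interpolation=cv2.INTER_CUBIC))
cv2.imwrite('pics/c3.png',np.hstack(ims))
"
```

```text
{'t': 7.4, 'q': [0.687, 0.26, -0.396, -0.001, -0.916, 1.539], 'eef_pos': [0.525, 0.183, 0.298], 'ee_rot': [-3.141, 0.001, 0.655], 'force': [1.16, -0.967, -1.974], 'moment': [-0.138, 0.049, -0.002], 'width': 0.018}
```

View pics/c3.png

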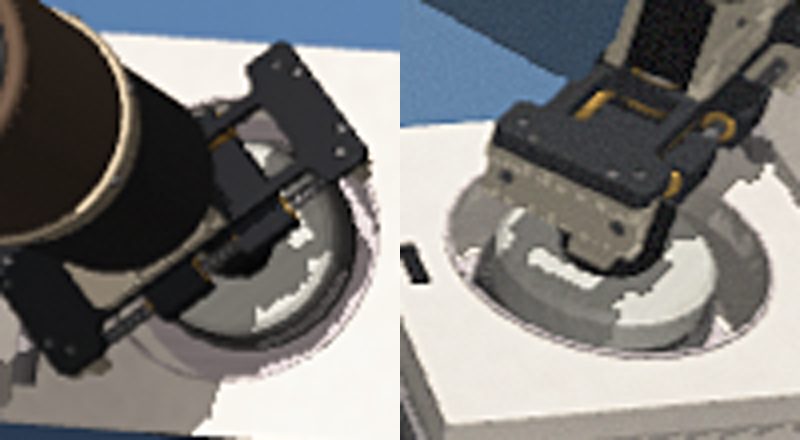

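The gripper holds the bar in the lid's middle (bar at about (250,250) left, (605,255) right). There's almost no torque and forces stay under 3 N, so it turns freely. Carrying on.

>>> send_rows(motion=[{"offset": [0, 0, -0.016], "turn": 5}, {"offset": [0, 0, -0.032], "turn": 10}, {"offset": [0, 0, -0.048], "turn": 15}, {"offset": [0, 0, -0.064], "turn": 20}, {"offset": [0, 0, -0.08], "turn": 25}, {"offset": [0, 0, -0.095], "turn": 30}, {"offset": [0, 0, -0.111], "turn": 35}, {"offset": [0, 0, -0.127], "turn": 40}])

```text
t: 8.3
eef_pos: [0.5252, 0.1825, 0.2989]
ee_rot: [3.141, 0.001, -0.043]
force: [-0.1, 0.7, -2.4]
width: 0.0177
```

```bash
python3 -c "
from m import *
st()"
```

```text
{'t': 8.3, 'q': [0.687, 0.258, -0.394, -0.0, -0.919, 0.842], 'eef_pos': [0.525, 0.182, 0.299], 'ee_rot': [3.141, 0.001, -0.043], 'force': [-0.137, 0.747, -2.426], 'moment': [-0.084, 0.157, 0.034], 'width': 0.018}
```

>>> send_rows(motion=[{"offset": [0, 0, -0.019], "turn": 6}, {"offset": [0, 0, -0.038], "turn": 12}, {"offset": [0, 0, -0.057], "turn": 18}, {"offset": [0, 0, -0.076], "turn": 24}, {"offset": [0, 0, -0.095], "turn": 30}, {"offset": [0, 0, -0.114], "turn": 36}, {"offset": [0, 0, -0.133], "turn": 42}, {"offset": [0, 0, -0.153], "turn": 48}])

```text
t: 9.1
eef_pos: [0.5252, 0.1826, 0.3004]
ee_rot: [3.141, 0.0, -0.881]
force: [0.4, -1.0, -2.1]
width: 0.0176
```

```bash
python3 -c "
from m import *
st()"
```

```text
{'t': 9.1, 'q': [0.687, 0.257, -0.392, -0.0, -0.922, 0.003], 'eef_pos': [0.525, 0.183, 0.3], 'ee_rot': [3.141, 0.0, -0.881], 'force': [0.437, -0.964, -2.142], 'moment': [-0.017, 0.164, 0.029], 'width': 0.018}
```

Total is 2.17 rad. Continuing.

>>> send_rows(motion=[{"offset": [0, 0, -0.019], "turn": 6}, {"offset": [0, 0, -0.038], "turn": 12}, {"offset": [0, 0, -0.057], "turn": 18}, {"offset": [0, 0, -0.076], "turn": 24}, {"offset": [0, 0, -0.095], "turn": 30}, {"offset": [0, 0, -0.114], "turn": 36}, {"offset": [0, 0, -0.133], "turn": 42}, {"offset": [0, 0, -0.153], "turn": 48}])

```text
t: 9.9
eef_pos: [0.5251, 0.1826, 0.3019]
ee_rot: [3.141, -0.0, -1.719]
force: [0.1, 1.0, -2.0]
width: 0.0177
```

>>> send_rows(motion=[{"offset": [0, 0, -0.019], "turn": 6}, {"offset": [0, 0, -0.038], "turn": 12}, {"offset": [0, 0, -0.057], "turn": 18}, {"offset": [0, 0, -0.076], "turn": 24}, {"offset": [0, 0, -0.095], "turn": 30}, {"offset": [0, 0, -0.114], "turn": 36}, {"offset": [0, 0, -0.133], "turn": 42}, {"offset": [0, 0, -0.153], "turn": 48}])

```text
t: 10.7
eef_pos: [0.5252, 0.1826, 0.3035]
ee_rot: [3.141, -0.0, -2.557]
force: [-0.1, 0.6, -2.0]
width: 0.0177
```

```bash
python3 -c "
from m import *
st()"
```

```text
{'t': 10.7, 'q': [0.687, 0.253, -0.389, -0.0, -0.929, -1.672], 'eef_pos': [0.525, 0.183, 0.304], 'ee_rot': [3.141, -0.0, -2.557], 'force': [-0.134, 0.625, -2.013], 'moment': [0.118, 0.054, 0.013], 'width': 0.018}
```

>>> send_rows(motion=[{"offset": [0, 0, -0.02], "turn": 5}, {"offset": [0, 0, -0.035], "turn": 10}, {"offset": [0, 0, -0.07], "turn": 10}, {"offset": [0, 0, -0.1], "turn": 10}, {"offset": [0, 0, -0.13], "turn": 10}, {"offset": [0, 0, -0.16], "turn": 10}])

```text
t: 11.3
eef_pos: [0.5253, 0.1825, 0.3053]
ee_rot: [3.142, -0.0, -2.727]
force: [0.2, 0.1, -2.7]
width: 0.0174
```

```bash
python3 -c "
from m import *
st()"
```

```text
{'t': 11.3, 'q': [0.687, 0.252, -0.387, -0.0, -0.933, -1.842], 'eef_pos': [0.525, 0.183, 0.305], 'ee_rot': [3.142, -0.0, -2.727], 'force': [0.155, 0.106, -2.708], 'moment': [-0.02, -0.013, -0.033], 'width': 0.017}
```

It's free: only the lid's weight, about 2 N, shows. Lifting straight up.

>>> send_rows(motion=[{"offset": [0, 0, -0.1], "turn": 0}, {"offset": [0, 0, -0.2], "turn": 0}, {"offset": [0, 0, -0.35], "turn": 0}, {"offset": [0, 0, -0.5], "turn": 0}, {"offset": [0, 0, -0.7], "turn": 0}])

```text
t: 11.8
eef_pos: [0.5254, 0.1825, 0.3125]
ee_rot: [3.142, -0.0, -2.728]
force: [-0.5, -0.1, -2.8]
width: 0.018
```

>>> send_rows(motion=[{"offset": [0, 0, -0.5], "turn": 0}, {"offset": [0, 0, -1.2], "turn": 0}, {"offset": [0, 0, -2.0], "turn": 0}, {"offset": [0, 0, -3.0], "turn": 0}, {"offset": [0, 0, -4.5], "turn": 0}, {"offset": [0, 0, -6.0], "turn": 0}, {"offset": [0, 0, -7.5], "turn": 0}, {"offset": [0, 0, -8.5], "turn": 0}])

```text
t: 12.6
eef_pos: [0.5255, 0.1826, 0.3993]
ee_rot: [3.141, 0.002, -2.728]
force: [0.1, 0.7, -1.7]
width: 0.0177
```

```bash
python3 -c "
from m import *
from station import grab_frame
import cv2
from h import *
st(); to(.452,-.258,.39); to(.5,-.05,.39)
ims=[]
for n,b in(('top',(110,190,300,160)),('scene',(220,100,300,220))):
    g=grab_frame(n);np.savez(n+'3.npz',**g);x,y,w,h=b;ims.append(cv2.resize(g['frame'][y:y+h,x:x+w],(600,int(h*2*0.78)) ,interpolation=cv2.INTER_CUBIC))
cv2.imwrite('pics/c4.png',np.vstack(ims))
"
```

```text
{'t': 12.6, 'q': [0.687, 0.167, -0.262, 0.0, -1.14, -1.844], 'eef_pos': [0.525, 0.183, 0.399], 'ee_rot': [3.141, 0.002, -2.728], 'force': [0.069, 0.748, -1.743], 'moment': [0.018, -0.041, -0.037], 'width': 0.018}
offset cm [ 24.45 -37.39   0.87] turn None
offset cm [ 11.69 -20.27   0.9 ] turn None
```

View pics/c4.png

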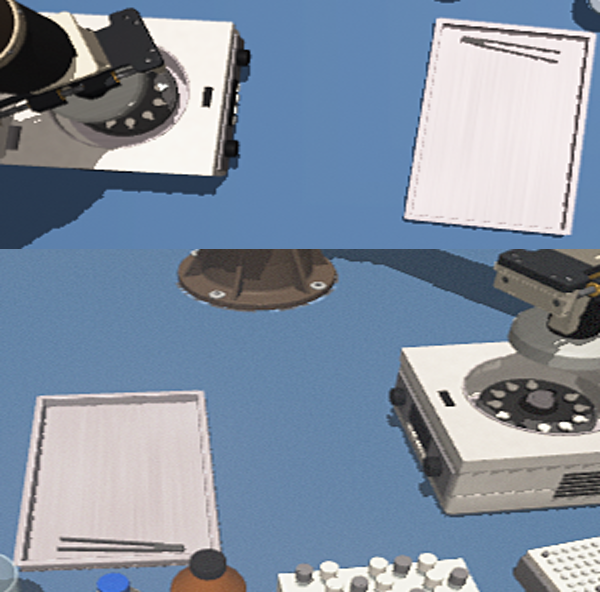

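The rotor and spindle are uncovered (spindle at about (540,400) in the lower half), and the lid hangs level in the gripper. Carrying it to the tray.

>>> send_rows(motion=[{"offset": [1.3, -2, 0], "turn": 0}, {"offset": [3.3, -5, 0], "turn": 0}, {"offset": [5.5, -8.5, 0], "turn": 0}, {"offset": [8, -12.2, 0], "turn": 0}, {"offset": [10.5, -16, 0], "turn": 0}, {"offset": [13, -20, 0], "turn": 0}, {"offset": [15.5, -23.5, 0], "turn": 0}, {"offset": [17.5, -26.8, 0], "turn": 0}])

```text
t: 13.5
eef_pos: [0.4716, -0.135, 0.3969]
ee_rot: [3.141, -0.0, -2.728]
force: [0.9, 0.1, -2.5]
width: 0.0179
```

>>> send_rows(motion=[{"offset": [1.9, -3, 0], "turn": 0}, {"offset": [3.7, -5.8, 0], "turn": 0}, {"offset": [5.3, -8, 0], "turn": 0}, {"offset": [6.3, -9.7, 1], "turn": 0}, {"offset": [6.9, -10.6, 3], "turn": 0}, {"offset": [6.9, -10.6, 5], "turn": 0}, {"offset": [6.9, -10.6, 6], "turn": 0}, {"offset": [6.9, -10.6, 6], "turn": 0}])

```text
t: 14.3
eef_pos: [0.4517, -0.2578, 0.3356]
ee_rot: [3.139, -0.003, -2.728]
force: [0.6, -0.7, -1.6]
width: 0.0176
```

```bash
cat > tr.py <<'E'
from m import *
from h import *
g=np.load("top3.npz"); P=cloud(g)
f=240/np.tan(np.radians(float(g["vertical_fov"]))/2); T=np.array(g["cam_to_world"])
c=[]
for u,v in((328.5,201.5),(407.5,211.8),(396,340.6),(312,331)):
    r=T[:3,:3]@np.array([(u-g["cx"])/f,-(v-g["cy"])/f,-1]); c.append(T[:3,3]+r*(.02-T[2,3])/r[2])
c=np.array(c); print(np.round(c,3).tolist()); m=c.mean(0); d=(c[0]+c[1]-c[2]-c[3])[:2]; d/=np.linalg.norm(d)
print("side",np.linalg.norm(np.diff(c,axis=0),axis=1),"centre",m,"axis",d,"spot",m[:2]-.035*d)
E
python3 - <<'E'
from tr import *
st()
from station import grab_frame
g=grab_frame("scene"); np.savez("scene4.npz",**g); P=cloud(g); s=get_state()
d=np.hypot(P[...,0]-s["eef_pos"][0],P[...,1]-s["eef_pos"][1]); m=(d<.065)&(g["frame"].max(2)>80)&(P[...,2]>.08)&(P[...,2]<.2)
print(np.histogram(P[m][:,2],np.arange(.08,.2,.004)))
x=cv2.resize(g["frame"][120:320,200:400],None,fx=3,fy=3); cv2.imwrite("pics/c5.png",x)
E
```

```text
[[0.658, -0.184, 0.02], [0.631, -0.38, 0.02], [0.317, -0.343, 0.02], [0.341, -0.142, 0.02]]
side [0.19841866 0.31624983 0.20167185] centre [ 0.48689323 -0.26207403  0.02      ] axis [ 0.99229403 -0.12390542] spot [ 0.45216293 -0.25773734]
{'t': 14.3, 'q': [-0.141, 0.164, -0.423, -0.0, -0.988, -1.016], 'eef_pos': [0.452, -0.258, 0.336], 'ee_rot': [3.139, -0.003, -2.728], 'force': [0.603, -0.71, -1.622], 'moment': [-0.019, -0.05, -0.02], 'width': 0.018}
(array([  0,   0,   0,   0,   0,   0,   0,   0,   0,   0,   0,   0,  14,
        73,  83,  78,  81, 199, 790,   9,  19,  27,  26,  23,  26,  23,
        28,  29,  30]), array([0.08 , 0.084, 0.088, 0.092, 0.096, 0.1  , 0.104, 0.108, 0.112,
       0.116, 0.12 , 0.124, 0.128, 0.132, 0.136, 0.14 , 0.144, 0.148,
       0.152, 0.156, 0.16 , 0.164, 0.168, 0.172, 0.176, 0.18 , 0.184,
       0.188, 0.192, 0.196]))
```

View pics/c5.png

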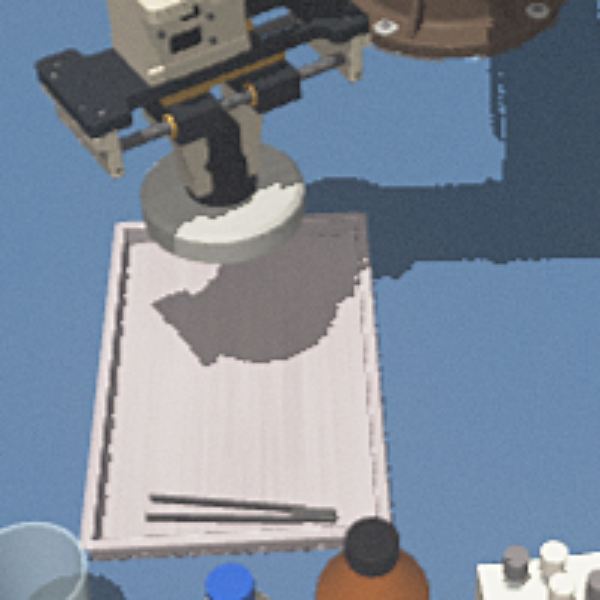

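The lid hangs level above the tray's free part, plate top at z = 0.153, so its bottom is TCP − 0.205. Lowering.

>>> send_rows(motion=[{"offset": [0, 0, 2], "turn": 0}, {"offset": [0, 0, 4.5], "turn": 0}, {"offset": [0, 0, 7], "turn": 0}, {"offset": [0, 0, 9], "turn": 0}, {"offset": [0, 0, 10.5], "turn": 0}, {"offset": [0, 0, 11.5], "turn": 0}, {"offset": [0, 0, 12], "turn": 0}, {"offset": [0, 0, 12.2], "turn": 0}])

```text
t: 15.15
eef_pos: [0.4527, -0.2579, 0.2156]
ee_rot: [-3.141, 0.0, -2.727]
force: [0.4, 1.2, -2.1]
width: 0.0176
```

>>> send_rows(motion=[{"offset": [0, 0, 0.1], "turn": 0}, {"offset": [0, 0, 0.2], "turn": 0}, {"offset": [0, 0, 0.25], "turn": 0}, {"offset": [0, 0, 0.3], "turn": 0}])

```text
t: 15.55
eef_pos: [0.4523, -0.258, 0.2126]
ee_rot: [-3.141, 0.0, -2.728]
force: [-0.5, -0.5, -2.4]
width: 0.0178
```

>>> send_rows(motion=[{"offset": [0, 0, 0.1], "turn": 0}, {"offset": [0, 0, 0.2], "turn": 0}, {"offset": [0, 0, 0.25], "turn": 0}, {"offset": [0, 0, 0.3], "turn": 0}, {"offset": [0, 0, 0.3], "turn": 0}])

```text
t: 16.05
eef_pos: [0.4522, -0.258, 0.2092]
ee_rot: [3.141, -0.0, -2.728]
force: [0.6, 0.4, -1.9]
width: 0.0177
```

>>> send_rows(motion=[{"offset": [0, 0, 0.05], "turn": 0}, {"offset": [0, 0, 0.1], "turn": 0}, {"offset": [0, 0, 0.1], "turn": 0}])

```text
t: 16.35
eef_pos: [0.4522, -0.258, 0.2083]
ee_rot: [3.142, -0.0, -2.728]
force: [0.2, 0.5, -2.6]
width: 0.0175
```

>>> send_rows(motion=[{"offset": [0, 0, 0.05], "turn": 0}, {"offset": [0, 0, 0.05], "turn": 0}])

```text
t: 16.55
eef_pos: [0.4522, -0.258, 0.2077]
ee_rot: [3.142, -0.0, -2.728]
force: [0.8, 0.4, -2.0]
width: 0.0178
```

>>> send_rows(motion=[{"offset": [0, 0, 0.05], "turn": 0}, {"offset": [0, 0, 0.05], "turn": 0}])

```text
t: 16.75
eef_pos: [0.4522, -0.258, 0.2073]
ee_rot: [3.142, 0.0, -2.728]
force: [0.4, 0.0, -2.1]
width: 0.0175
```

>>> send_rows(motion=[{"offset": [0, 0, 0.05], "turn": 0}, {"offset": [0, 0, 0.05], "turn": 0}])

```text
t: 16.95
eef_pos: [0.4522, -0.258, 0.2068]
ee_rot: [3.142, -0.0, -2.728]
force: [-0.4, 0.2, -3.0]
width: 0.0173
```

>>> send_rows(motion=[{"offset": [0, 0, 0.05], "turn": 0}, {"offset": [0, 0, 0.05], "turn": 0}])

```text
t: 17.15
eef_pos: [0.4522, -0.258, 0.2066]
ee_rot: [-3.142, 0.0, -2.728]
force: [-2.5, 1.3, 3.5]
width: 0.0178
```

Contact: Fz changed from −2 to +3.5 N. Releasing.

>>> send_rows(motion=[{"offset": [0, 0, 0], "turn": 0}, {"offset": [0, 0, 0], "turn": 0}], squeeze=5)

```text
t: 17.35
eef_pos: [0.4522, -0.258, 0.2066]
ee_rot: [-3.141, 0.0, -2.728]
force: [-2.9, 1.5, 4.9]
width: 0.0177
```

>>> send_rows(motion=[{"offset": [0, 0, 0], "turn": 0}, {"offset": [0, 0, 0], "turn": 0}, {"offset": [0, 0, 0], "turn": 0}, {"offset": [0, 0, 0], "turn": 0}, {"offset": [0, 0, 0], "turn": 0}, {"offset": [0, 0, 0], "turn": 0}], hand=0.2)

```text
t: 17.95
eef_pos: [0.4523, -0.258, 0.2063]
ee_rot: [3.142, -0.0, -2.728]
force: [0.5, -0.4, 0.7]
width: 0.0519
```

>>> send_rows(motion=[{"offset": [0, 0, -0.5], "turn": 0}, {"offset": [0, 0, -1.5], "turn": 0}, {"offset": [0, 0, -3], "turn": 0}, {"offset": [0, 0, -6], "turn": 0}, {"offset": [0, 0, -10], "turn": 0}, {"offset": [0, 0, -14], "turn": 0}, {"offset": [0, 0, -18], "turn": 0}, {"offset": [0, 0, -18], "turn": 0}])

```text
t: 18.75
eef_pos: [0.4533, -0.2585, 0.3933]
ee_rot: [-3.134, 0.008, -2.727]
force: [-0.7, -0.2, -0.6]
width: 0.0523
```

```bash
python3 -c "
from m import *
from station import grab_frame
import cv2
from h import *
st()
g=grab_frame('scene');P=cloud(g)
cv2.imwrite('pics/s6.png',g['frame'])
d=np.hypot(P[...,0]-.452,P[...,1]+.258);m=(d<.062)&(np.abs(P[...,2]-.025)<.005)
p=P[m];print(len(p),np.median(p,0)); A=np.c_[p[:,:2]-p[:,:2].mean(0),np.ones(len(p))];print('slope',np.linalg.lstsq(A,p[:,2],rcond=None)[0]);h=cv2.convexHull((p[:,:2]*1000).astype(np.float32));print(circ(h[:,0].astype(float)))
k=P[(d<.04)&(P[...,2]>.055)&(P[...,2]<.07)];print('knob',len(k),k.mean(0))
"
```

```text
{'t': 18.75, 'q': [-0.141, 0.111, -0.345, 0.002, -1.105, -1.016], 'eef_pos': [0.453, -0.259, 0.393], 'ee_rot': [-3.134, 0.008, -2.727], 'force': [-0.694, -0.243, -0.607], 'moment': [-0.063, -0.013, 0.023], 'width': 0.052}
1105 [ 0.46630747 -0.26289428  0.02476842]
slope [-0.00853895 -0.00225229  0.02461774]
(array([ 454.30524912, -259.03801527]), np.float64(54.12165259732597))
knob 148 [ 0.4558187  -0.25924104  0.05996494]
```

View pics/s6.png

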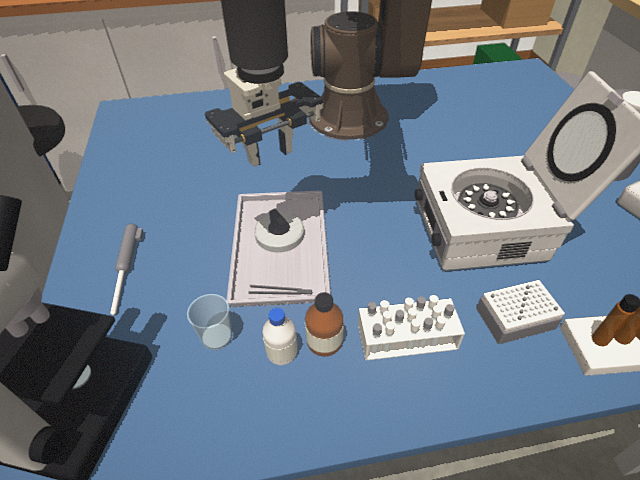

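The lid lies flat and knob up in the tray at (279,235), clear of the forceps at (280,290). The rotor is open at (490,197), and everything else is where it was. Handing in.

```bash
python3 -c "
from station import *
print(job_done())"
```

```text
the job is handed in; nothing more can be done
None
```

The rotor is open: its lid lies flat and knob up in the steel tray beside the forceps. I handed the job in at about 18.8 s, and it reported no verdict.

**Unscrewing:** I gripped the bar knob and moved the hand sideways until the side force was near zero. Then I turned it about 4.0 rad clockwise in one grip, raising the hand with the thread. The wrist force readings stayed below 4 N while turning and lifting. Before that, the highest was about 7 N, as the jaws first closed.

**Lifting and placing:** The lid came straight up with only its own weight showing, about 2 N. I lowered it until it touched the tray floor at about 4–5 N, let go and backed off upward.

**Last checks:**
- **Height:** the lid's top is at z ≈ 0.0248 m (0.025 expected) and the knob's top at 0.060 m (0.061 expected). The tilt is under 0.5°.
- **Position:** the lid's centre is at about (0.454, −0.259), within about 2 mm of the tray spot I measured. It is clear of the forceps.
- **Surroundings:** the spindle and rotor are uncovered, and the other items look unmoved in the last picture. The gripper was touching nothing.

**Disagreements:**
- **Break-loose not felt:** the moment readings, taken only at the end of each move, never showed a clear break-loose torque. I judged the lid free from the angle turned and from lifting it without resistance.
- **Camera mismatch:** the two cameras disagreed by 2–4 mm on the knob's position, which I corrected by feel at the grasp. The tray measured 2–6% larger than its stated size, too little to matter for placing the lid.

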